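Pry open a tight die set and set it down on a storage spacer

TASK

The heavy upper plate of the die set sits shut and tight on its two guide pillars. With the pry bar levered over the steel ridge of the fulcrum block, prise the plate up by its overhanging lip, a little over 10 mm and never more than 20 mm, lay the bar back flat on the bench clear of the die, and slide the spacer bar in over the front sill, between the pillars, right up to the stop under the plate. Then press the plate down on its round boss with 20 to 30 N, never over 40 N, until it bears firmly on the spacer, prying without force beyond need and leaving the jar, the tin and the dropper bottle where they stand.

Things in the scene. Friction and masses are not known exactly. Their poses are not given: they have to be found in the camera images.
- die: die set, fixed: dark steel shoe, 51 mm high, spanning x -75 to +55, y -50 to +55 mm. Origin on the bench midway between its two guide pillars (16 mm thick, 107 mm high, at x 0, y +-38 mm); x points away from the front sill (the shoe's bare strip at x -75 to -50), z up. The steel upper plate on it is 18 mm thick and spans x -50 to +50, y -80 to +50 mm: on the -y side it overhangs the shoe by 30 mm (the lip)
- stop (a point): middle of the near face, at its foot, of the 10 mm high stop strip across the shoe under the plate; lies on the shoe's top, 51 mm above the bench, at die x = +12 mm, y = 0; axes like the die's. The spacer goes in along +x over the sill, on the shoe, until its inner end meets this. Shut, the gap under the plate is 10 mm
- top_plate (a joint): height of the upper plate above shut, m: 0 shut, at most 0.030, 0.010 when resting on the spacer. Slides vertically without tilting. About 1.9 kg (+-15 %); the pillars grip it with about 28 N of friction, so it stays at any height where it is left: some 43 to 50 N raise it at the lip, 6 to 13 N push it down
- lip_edge (a point): middle (along die x) of the lower outer edge of the plate's lip, 61 mm above the bench when shut; moves with the plate, axes like the die's. The bar's tip goes under it along +y and may reach 30 mm in before it meets the side of the shoe
- boss_top (a point): centre of the top of the round steel boss (30 mm across, 14 mm high) on the upper plate midway between the pillars; 93 mm above the bench when shut; moves with the plate. Press here, straight down
- ridge (a point): middle of the top line of the steel rod (10 mm thick, 60 mm long along the point's x) let into the dark wooden fulcrum block (64 x 40 mm, fixed to the bench before the lip); 60 mm above the bench and about 30 mm outside the lip's edge; axes about parallel to the die's
- bar_grip (a point): pry bar, loose, 0.45 kg, 283 mm long: middle of the handle's section at the balance point. y along the bar to the tip, x across, z up. Wooden handle 22 mm wide, 30 mm high, from y -61 to +37 mm; lies with its underside 15 mm below here. Steel blade 16 mm wide, 8 mm thick, underside 11 mm below here; the last 25 mm are 5 mm thick (same underside)
- bar_tip (a point): tip end of the pry bar, half-way up its 5 mm thickness, 222 mm from bar_grip along the bar's y; axes like bar_grip's. Levered far down, the end of the handle meets the bench: stop before that; 20 to 25 mm of tip under the lip gives enough lift
- spacer_center (a point): centre of the spacer bar, a loose plain aluminium bar of 140 x 28 x 20 mm, 0.2 kg, lying flat: x along its length to the inner end, z up. About 62 mm of it goes under the plate, the rest stays outside; hold it near the outer end (x about -35 mm)
- spacer_end (a point): centre of the spacer's inner end face, 70 mm from its centre along its x
- flux_jar: bystander: white jar, 48 mm across, 29 mm high; origin at its underside
- solder_tin: bystander: round cream tin, 56 mm across, 28 mm high; origin at its underside
- dropper_bottle: bystander: amber dropper bottle, 30 mm across, 93 mm high; origin at its underside

How it is judged:
By the outcome, as a careful person would: the job done as asked, in the order asked, and still so for the second after the job is handed in, with the robot touching nothing.
It also fails if it takes over 72 s, if anything falls off the work surface, if the arm or the gripper's body presses on something with over 40 N, if the wrist force passes 120 N, or if a joint passes its speed limit or range.

ROBOT

A 6-joint arm with a two-finger parallel gripper is mounted at the origin on a cart in front of the work surface, level with it; the furniture and walls round the work are solid. World frame = base frame: x ahead of the robot, y to its left, z up, the work surface at z = 0. Lengths are in mm, angles in rad, forces in N, time in s.
With the tool pointing down it reaches from about 250 to 725 mm from the base axis. Payload 9.7 kg.
Tool frame: the origin (TCP) lies between the finger pads; the fingertips stand 11 mm ahead of it and the grasp point (between the pads) lies 8 mm behind it; z points along the fingers, y is the line along which they close (so a half turn about z gives the same grasp; the last joint's range is limited). The gripper opens to 85 mm and grips with 20 to 120 N. Pads are 22 mm wide; open, the fingers measure 114 mm over their backs; the gripper's body (76 mm by 85 mm) begins 54 mm behind the grasp point. The pads swing forward as they close: fully open they stand 13 mm farther back than shut.
Start: joints at [1.345, 0.087, 0.176, 1.66, 0, 1.571], TCP at [123.135, 536.036, 205.784] pointing down, gripper open.
Joint ranges: [-3.13, 3.13], [-0.85, 1.81], [-1.15, 1.24], [-2.2, 2.28], [-1.44, 1.52], [-3.14, 3.14]. Speed limits (rad/s): [2.22, 2.22, 2.57, 3.14, 3.14, 3.14].

INTERFACE

Orientations are given as [roll, pitch, yaw] about the fixed x, y, z axes, in that order (R = Rz(yaw) Ry(pitch) Rx(roll)).
In Python, from plant import bot gives the robot as it stands. Calls block until the motion is done:
- bot.move_ptp(position, orientation): joint-space move of the TCP to a pose.
- bot.move_straight(position, v=150, frame=None, threshold=None): straight line of the TCP; frame=None keeps the orientation; v is the mean speed in mm/s. With threshold (N) it stops when the force on the tool has changed by that much, and returns True; else False.
- bot.move_joints(angles): joint-space move.
- bot.let_go() and bot.clamp(strength=None): open the fingers fully, or close them until they stop; strength is the grip in N (None keeps the last).
- bot.wait(seconds).
- bot.inverse_kinematics(position, orientation): joint angles nearest the present ones, or None.
- bot.sense(): the state.
- bot.capture(name): name is "scene" or "side" or "wrist"; returns (picture, depth): 400x640x3 uint8, blue, green, red; 400x640 float32, mm along the optical axis (not along the pixel's ray), 0 where there is no reading.
- bot.get_calibration(name): a dict with "camera_matrix" (3x3 intrinsics, pixels), "distortion" ([k1, k2, p1, p2, k3] as OpenCV has them; the pictures are not rectified), "pose" (4x4, takes a point from camera to world coordinates); the wrist camera has in their place "hand_eye" (4x4, takes a point from camera to tool coordinates, whose origin is the TCP and whose axes are the flange's). Camera axes: x right, y down, z forward; pixel columns grow to the right and rows downward; lengths in mm; the calibration is good to about 2 mm. A picture is of the moment at which its call begins: read the wrist's pose just before it. get_calibration takes no time and is no camera call.
A pose or a line that the arm cannot do raises bot.IKError and nothing moves.
- bot.hand_in(): hands the job in; it is judged then, once.
Trained networks look in the newest picture that a camera, given by its name, has taken for a name from the list of things; names that differ only in an ending like _2 or _b are one class to them, and where a whole thing is asked for, a point or a joint stands for the part that bears it (a point fixed in the world has none). Each returns a list of dicts, best first, with "p" (0 to 1); they miss things now and then, are a little off and sometimes report something else, mostly with a low value. They report only what shows in the picture. A call takes as long as a camera call.
- bot.look_for(camera, query): "xyz" ([x, y, z] in mm, in world coordinates, good to about 4 mm: the middle of the surface that is visible of it).
- bot.spot_point(camera, query): "xyz" ([x, y, z] in mm, in world coordinates, good to about 4 mm: a listed point, or the origin of a listed thing).
The state is a dict: "time": time; "joint_pos": joint angles; "joint_vel": joint speeds; "tau": joint torques, N m; "tcp_pos": TCP position; "tool_rot": TCP orientation; "wrist_force": force on the tool from outside, world axes, zero at the start; "ft_torque": the same for the moment, N m; "opening": finger opening in mm; "grip_force": force on a finger pad.
Only numpy, scipy, OpenCV 4.12 (cv2) and the standard library are available. Lean on these libraries where they do the work, as an engineer would, in place of code of your own. Each camera call takes 0.05 s, during which the arm holds its last target. There are 200 camera calls.

## Working session

There is one attempt and no reset: what is moved stays moved. The work goes in short steps, each a Python script; the robot and the scene stay as the last script left them, time stands still between calls to the robot, and variables do not carry over. Pictures are saved under pics/ and viewed, at most 10 in all, crops included, and the job is handed in when it is done.

```bash
ls; mkdir -p pics
cat > a.py <<'E'
from plant import bot
import cv2, numpy as np
s=bot.sense(); print(s['time'],s['tcp_pos'],s['tool_rot'],s['opening'])
for c in ['scene','side']:
    im,d=bot.capture(c); cv2.imwrite(f'pics/{c}0.png',im); np.save(f'{c}0.npy',d)
    for q in ['die','stop','lip_edge','boss_top','ridge','bar_grip','bar_tip','spacer_center','spacer_end','flux_jar','solder_tin','dropper_bottle']:
        r=bot.spot_point(c,q); print(c,q,[(np.round(k['xyz']).tolist(),round(k['p'],2)) for k in r[:2]])
    print(np.round(bot.get_calibration(c)['pose'],3).tolist())
print(bot.sense()['time'])
E
python3 a.py
```

```text
pics
0.0 [123.08523207 535.76525027 205.06340815] [-3.14023561e+00  1.23129527e-05  2.91577441e+00] 85.22156564177938
scene die [([568.0, 144.0, -6.0], 0.8)]
scene stop [([581.0, 144.0, 51.0], 0.73)]
scene lip_edge [([564.0, 64.0, 61.0], 0.98)]
scene boss_top [([567.0, 144.0, 88.0], 0.77), ([582.0, 142.0, 54.0], 0.38)]
scene ridge [([568.0, 35.0, 57.0], 0.66)]
scene bar_grip [([437.0, -162.0, 13.0], 0.89)]
scene bar_tip [([395.0, 56.0, 10.0], 0.74)]
scene spacer_center []
scene spacer_end [([632.0, -295.0, 11.0], 0.83)]
scene flux_jar [([421.0, 328.0, 5.0], 0.54), ([695.0, 362.0, -1.0], 0.53)]
scene solder_tin []
scene dropper_bottle [([708.0, -247.0, -0.0], 0.45)]
[[0.522, -0.723, 0.452, -84.103], [-0.853, -0.44, 0.282, -360.754], [-0.005, -0.533, -0.846, 1228.504], [0.0, 0.0, 0.0, 1.0]]
side die [([565.0, 145.0, -2.0], 0.86)]
side stop [([579.0, 138.0, 55.0], 0.89)]
side lip_edge [([565.0, 62.0, 56.0], 0.59)]
side boss_top [([568.0, 144.0, 91.0], 0.75)]
side ridge [([571.0, 37.0, 61.0], 0.67), ([437.0, -161.0, 14.0], 0.26)]
side bar_grip [([438.0, -161.0, 14.0], 0.92)]
side bar_tip [([394.0, 57.0, 7.0], 0.89)]
side spacer_center [([568.0, -318.0, 9.0], 0.67)]
side spacer_end [([633.0, -299.0, 10.0], 0.74)]
side flux_jar [([698.0, 362.0, -4.0], 0.72)]
side solder_tin [([422.0, 326.0, -1.0], 0.49)]
side dropper_bottle [([707.0, -251.0, -2.0], 0.73)]
[[0.963, -0.165, 0.211, 301.082], [-0.267, -0.651, 0.711, -739.973], [0.02, -0.741, -0.671, 802.618], [0.0, 0.0, 0.0, 1.0]]
1.3
```

View pics/scene0.png

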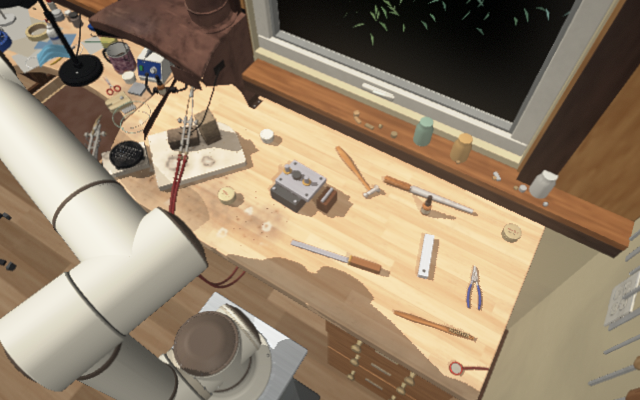

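View pics/side0.png

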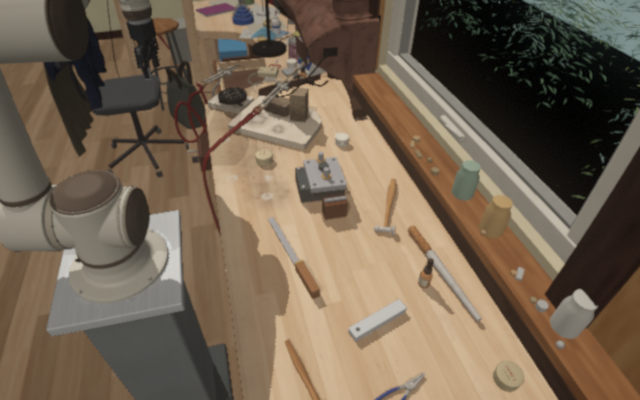

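```bash
cat > h.py <<'E'
from plant import bot
import cv2, numpy as np
from scipy.spatial.transform import Rotation as R
def T(p,rpy):
    m=np.eye(4); m[:3,:3]=R.from_euler('xyz',rpy).as_matrix(); m[:3,3]=p; return m
def cloud(cam,save=None):
    c=bot.get_calibration(cam); s=bot.sense()
    P=c['pose'] if cam!='wrist' else T(s['tcp_pos'],s['tool_rot'])@np.array(c['hand_eye'])
    im,d=bot.capture(cam)
    if save: cv2.imwrite(f'pics/{save}.png',im)
    v,u=np.mgrid[:400,:640]
    uv=np.stack([u.ravel(),v.ravel()],1).astype(np.float32)[:,None]
    n=cv2.undistortPoints(uv,np.array(c['camera_matrix'],float),np.array(c['distortion'],float)).reshape(400,640,2)
    X=np.concatenate([n*d[...,None],d[...,None]],-1)@np.array(P)[:3,:3].T+np.array(P)[:3,3]
    X[d==0]=np.nan
    return im,X
def rect(X,zlo,zhi,ctr,rad):
    m=(X[...,2]>zlo)&(X[...,2]<zhi)&(np.hypot(X[...,0]-ctr[0],X[...,1]-ctr[1])<rad)
    n,l,st,_=cv2.connectedComponentsWithStats(m.astype(np.uint8)); k=1+np.argmax(st[1:,4])
    q=X[l==k]; (c,wh,a)=cv2.minAreaRect(q[:,:2].astype(np.float32))
    return np.round(c,1),np.round(wh,1),round(a,1),np.round(np.percentile(q[:,2],[10,50,90]),1),len(q)
def spots(cam,qs):
    for q in qs:
        r=bot.spot_point(cam,q); print(cam,q,[(np.round(k['xyz'],1).tolist(),round(k['p'],2)) for k in r[:2]])
E
cat > b.py <<'E'
from h import *
print(np.round(bot.get_calibration('wrist')['hand_eye'],2).tolist())
yaw=-1.4
bot.move_ptp([500,90,330],[np.pi,0,yaw]); print(bot.sense()['joint_pos'],bot.sense()['time'])
im,X=cloud('wrist','w1'); print('plate',rect(X,72,88,(567,144),120)); print('floor',np.nanmedian(X[...,2]))
print('ridge',rect(X,45,68,(569,30),45))
spots('wrist',['die','lip_edge','ridge','boss_top','stop'])
bot.move_ptp([430,-110,330],[np.pi,0,yaw]); print(bot.sense()['joint_pos'],bot.sense()['time'])
im,X=cloud('wrist','w2'); print('handle',rect(X,20,40,(437,-161),120)); print('bar',rect(X,6,40,(420,-60),200),'z floor',np.nanmedian(X[...,2]))
spots('wrist',['bar_grip','bar_tip'])
print(bot.sense()['time'])
E
python3 b.py
```

```text
[[0.0, -0.94, -0.33, 83.89], [1.0, 0.0, -0.0, 0.07], [0.0, -0.33, 0.94, -168.32], [0.0, 0.0, 0.0, 1.0]]
[ 1.78721603e-01  7.25551134e-02  4.09740251e-01  1.90809576e+00
  1.03328057e-04 -1.56302105e+00] 3.9417
plate (array([567.5, 128.6]), array([130.6, 100.8]), 85.9, array([78.1, 79.3, 80.6]), 5528)
floor 1.1646077146289144
ridge (array([571.5,  34.6]), array([39.5, 64.4]), 88.0, array([51.7, 53.3, 59.4]), 1271)
wrist die [([568.3, 141.7, 3.5], 0.79), ([563.6, 63.7, 58.2], 0.34)]
wrist lip_edge [([560.5, 61.5, 58.3], 0.95)]
wrist ridge [([569.0, 32.3, 62.7], 0.56)]
wrist boss_top [([569.1, 141.5, 94.0], 0.73)]
wrist stop [([577.2, 147.0, 50.7], 0.64)]
[-2.49472249e-01 -7.98412056e-02  2.58047069e-01  1.90846904e+00
  3.64562893e-04 -1.99082716e+00] 5.1
handle (array([ 441. , -174.8]), array([20.6, 97.6]), 11.1, array([28.3, 29.9, 31.1]), 909)
bar (array([423.1, -84. ]), array([ 20.9, 282.8]), 11.1, array([11. , 14. , 30.6]), 1860) z floor 0.7817274768972595
wrist bar_grip [([436.9, -164.3, 15.0], 0.95)]
wrist bar_tip [([392.7, 53.1, 7.0], 0.76)]
5.25
```

```bash
cat >> h.py <<'E'
BY=np.radians(-3.2)             # bar yaw while prying
RIDGE=np.array([566.,34.6,60.]); SARM=170.5
def barpose(th,back=0,up=0,tilt0=0.0,arm=None):
    """tool pose for the bar at tilt th (tip up +), underside 'up' above the ridge, drawn back along its axis"""
    Rb=R.from_euler('z',BY)*R.from_euler('x',th)
    p=RIDGE+[0,0,up]-Rb.apply([0,(arm or SARM)+back,-11])
    Rt=R.from_euler('z',BY)*R.from_euler('x',th-tilt0)*R.from_euler('xyz',[np.pi,0,-np.pi/2])
    return p,Rt.as_euler('xyz')
E
cat > c.py <<'E'
from h import *
for a in [(-.2,75,60),(-.2,75,2),(-.2,0,2),(0,0,0),(.17,0,0)]:
    p,o=barpose(*a); q=bot.inverse_kinematics(p,o); print(a,np.round(p,1),np.round(o,3),None if q is None else np.round(q,2))
b=np.radians(11.1); o=[np.pi,0,b-np.pi/2]; g=[438.6,-163.1]
bot.move_ptp(g+[80],o)
bot.move_straight(g+[15],v=120)
print(bot.sense()['wrist_force'],bot.sense()['tcp_pos'])
bot.clamp(100); s=bot.sense(); print(s['opening'],s['grip_force'])
bot.move_straight(g+[150],v=150); s=bot.sense(); print(s['opening'],s['wrist_force'],s['tcp_pos'],s['ft_torque'],s['time'])
im,X=cloud('side','s1'); 
for z in (100,): print('bar',rect(X,110,175,(410,-20),90))
spots('side',['bar_grip','bar_tip'])
spots_=[im]
im,X=cloud('wrist','w3'); spots('wrist',['bar_tip']); print(rect(X,110,175,(400,0),70))
E
python3 c.py
```

```text
(-0.2, 75, 60) [ 552.7 -203.4  179.6] [ 3.142 -0.2   -1.627] [-0.25  0.12  0.15  1.56 -0.2  -1.77]
(-0.2, 75, 2) [ 552.7 -203.4  121.6] [ 3.142 -0.2   -1.627] [-0.25  0.12  0.03  1.45 -0.2  -1.77]
(-0.2, 0, 2) [ 556.8 -130.1  106.7] [ 3.142 -0.2   -1.627] [-0.12  0.1  -0.01  1.44 -0.2  -1.64]
(0, 0, 0) [ 556.5 -135.6   71. ] [ 3.142  0.    -1.627] [-0.24  0.13 -0.04  1.4   0.   -1.75]
(0.17, 0, 0) [ 556.5 -135.    42. ] [ 3.142  0.17  -1.627] [-0.33  0.19 -0.04  1.39  0.16 -1.85]
[ 0.04720269 -0.32211844 -0.6918245 ] [ 439.16204794 -163.22132165   15.87443488]
-0.43244049011148544 0.0
-0.058015760774580406 [ 0.59129436  0.31557425 -0.49549431] [ 438.22044252 -162.96706958  149.03561404] [ 0.01210871  0.07477206 -0.00641561] 8.7583Traceback (most recent call last):
  File "c.py", line 11, in <module>
    for z in (100,): print('bar',rect(X,110,175,(410,-20),90))
                                 ~~~~^^^^^^^^^^^^^^^^^^^^^^^^
  File "h.py", line 19, in rect
    n,l,st,_=cv2.connectedComponentsWithStats(m.astype(np.uint8)); k=1+np.argmax(st[1:,4])
                                                                       ~~~~~~~~~^^^^^^^^^^
    return _wrapfunc(a, 'argmax', axis=axis, out=out, **kwds)
    return bound(*args, **kwds)
ValueError: attempt to get argmax of an empty sequence
```

Run:
```python
from h import *
im,X=cloud('wrist','w4'); m=None
try: print('handle',rect(X,20,40,(437,-161),120))
except Exception as e: print(e)
print('bar',rect(X,6,40,(420,-60),200)); s=bot.sense(); print(s['time'],s['tool_rot'],s['opening'])
a=cv2.imread('pics/s1.png')[180:330,200:380]; cv2.imwrite('pics/m1.png',np.vstack([cv2.resize(a,(480,400)),cv2.resize(im,(480,200))]))
```

```text
handle (array([ 441.1, -175.4]), array([22.1, 96.8]), 11.7, array([28.3, 30. , 31. ]), 2101)
bar (array([ 436.7, -154.8]), array([ 22.1, 138.9]), 11.2, array([12.5, 29.7, 30.9]), 2513)
8.8583 [ 3.14014700e+00  9.10631505e-04 -1.37701461e+00] -0.23334488575362156
```

View pics/m1.png

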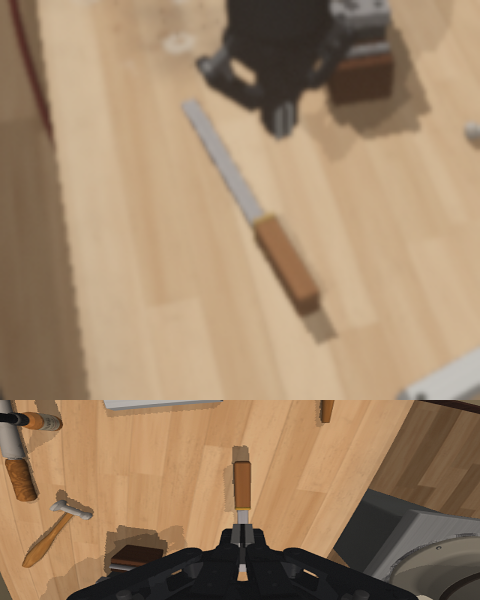

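Run:
```python
from h import *
im,X=cloud('wrist'); s=bot.sense(); L=(X-s['tcp_pos'])@T([0,0,0],s['tool_rot'])[:3,:3]
m=(L[...,2]>-60)&(L[...,2]<60)&(np.hypot(L[...,0],L[...,1])<40); q=L[m]; print('finger closed, tool z max',np.percentile(q[:,2],[50,95,100]),len(q), np.median(q[:,0]))
b=np.radians(11.3); o=[np.pi,0,b-np.pi/2]; g=[438.6,-163.1]
bot.let_go(); print(bot.sense()['opening'])
bot.move_straight(g+[14],v=150,frame=o); s=bot.sense(); print(s['tcp_pos'],s['wrist_force'])
im0,_=cloud('wrist')
bot.clamp(100); s=bot.sense(); print(s['opening'],s['grip_force'],s['time'])
for i in range(3):
    bot.wait(.2); s=bot.sense(); print(s['opening'],s['grip_force'],s['wrist_force'])
im1,X=cloud('wrist'); cv2.imwrite('pics/m2.png',cv2.resize(np.vstack([im0,im1]),(480,600)))
```

```text
finger closed, tool z max [-46.82969664 -32.728791   -29.4008305 ] 1767 10.607269474646351
85.35754703966741
[ 439.15763937 -163.30219103   14.91754661] [ 0.17950063  0.12656049 -0.02793697]
0.3767094219943481 0.0 11.5667
-0.09137468853608882 0.0 [ 0.73037232  0.44093928 -0.14740806]
0.09744887264037304 0.0 [ 0.38828675  0.35412974 -0.16084326]
0.01533101290125145 0.0 [-0.46760788 -0.30527636  0.20766666]
```

View pics/m2.png

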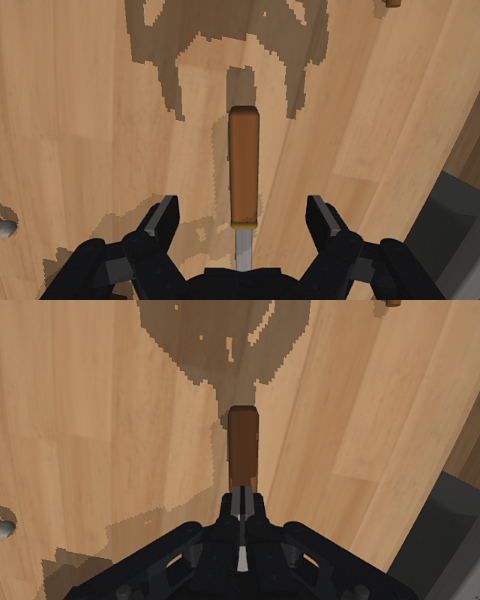

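Run:
```python
from h import *
im,X=cloud('side','s2')
m=(np.hypot(X[...,0]-439,X[...,1]+163)<30)&(X[...,2]<140)
q=X[m]; g=im[m].mean(1)
for z0 in range(-5,140,8):
    k=(q[:,2]>=z0)&(q[:,2]<z0+8); print(z0,k.sum(),np.round(q[k].mean(0)) if k.any() else '',np.round(im[m][k].mean(0)) if k.any() else '')
cv2.imwrite('pics/m3.png',cv2.resize(im[200:320,240:400],None,fx=4,fy=4,interpolation=cv2.INTER_NEAREST))
s=bot.sense();print(s['joint_pos'],s['tcp_pos'])
```

```text
-5 151 [ 432. -166.    1.] [139. 171. 197.]
3 25 [ 431. -165.    6.] [114. 143. 169.]
11 21 [ 428. -166.   15.] [ 58.  81. 107.]
19 21 [ 429. -167.   23.] [ 52.  76. 105.]
27 120 [ 437. -172.   30.] [ 60.  84. 116.]
35 1 [ 447. -172.   42.] [101. 121. 140.]
43 16 [ 440. -172.   48.] [76. 87. 98.]
51 26 [ 437. -172.   55.] [69. 79. 90.]
59 29 [ 439. -172.   63.] [69. 77. 85.]
67 25 [ 438. -172.   70.] [64. 72. 79.]
75 23 [ 439. -173.   79.] [57. 64. 72.]
83 37 [ 442. -173.   87.] [46. 54. 65.]
91 89 [ 434. -170.   95.] [48. 56. 65.]
99 31 [ 437. -172.  102.] [48. 55. 63.]
107 35 [ 441. -179.  111.] [39. 46. 54.]
115 36 [ 441. -178.  119.] [40. 47. 55.]
123 50 [ 439. -178.  127.] [40. 47. 55.]
131 49 [ 440. -178.  136.] [38. 44. 53.]
139 9 [ 439. -179.  139.] [38. 45. 53.]
[-3.56031271e-01 -9.65146175e-02 -3.77844978e-01  1.28949190e+00
 -1.60871367e-05 -2.12406268e+00] [ 438.58536758 -163.10582924   13.98919073]
```

View pics/m3.png

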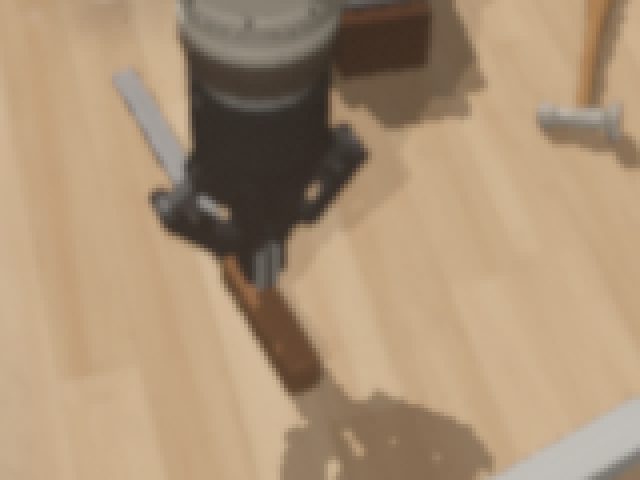

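The side view shows the closed fingers hovering at about (265,285), above the handle. Both the side and wrist depth put the fingertips about 29 mm behind the reported TCP, not 11 mm ahead of it. The real TCP is therefore about 40 mm short of the reported one, so I'll compensate for that and confirm it with the grasp.

```bash
cat >> h.py <<'E'
DZ=40.  # reported TCP lies this far ahead of the real one (measured by wrist and side depth)
def cmd(p,o): return np.asarray(p,float)+DZ*R.from_euler('xyz',o).as_matrix()[:,2]
def ptp(p,o): bot.move_ptp(cmd(p,o),o)
def lin(p,o,v=150,th=None): return bot.move_straight(cmd(p,o),v=v,frame=o,threshold=th)
E
cat > d.py <<'E'
from h import *
for a in [(-.2,75,60),(-.2,75,2),(-.2,0,2),(0,0,0),(.17,0,0)]:
    p,o=barpose(*a); q=bot.inverse_kinematics(cmd(p,o),o); print(a,None if q is None else np.round(q,2))
b=np.radians(11.3); o=[np.pi,0,b-np.pi/2]; g=[438.6,-163.1]
lin(g+[70],o); bot.let_go()
print(lin(g+[30],o,v=150,th=6), lin(g+[15],o,v=60,th=6)); s=bot.sense(); print(s['tcp_pos'],s['wrist_force'])
bot.clamp(100); s=bot.sense(); print(s['opening'],s['grip_force'])
if s['opening']>10:
    lin(g+[150],o,v=200); s=bot.sense(); print(s['opening'],s['wrist_force'],s['ft_torque'],s['time'])
    im,X=cloud('side','s3'); spots('side',['bar_grip','bar_tip'])
    d=np.array([-np.sin(b),np.cos(b)]); r=X[...,:2]-g; l=r@d; t=r@[d[1],-d[0]]
    m=(abs(t)<14)&(X[...,2]>100)&(X[...,2]<200)
    for lo in range(60,240,20):
        k=m&(l>=lo)&(l<lo+20); 
        if k.any(): print(lo,k.sum(),np.round([np.median(t[k]),np.median(X[...,2][k]),l[k].max()],1))
E
python3 d.py
```

```text
(-0.2, 75, 60) [-0.26  0.12  0.07  1.48 -0.2  -1.78]
(-0.2, 75, 2) [-0.26  0.12 -0.04  1.37 -0.2  -1.78]
(-0.2, 0, 2) [-0.14  0.11 -0.08  1.37 -0.2  -1.65]
(0, 0, 0) [-0.24  0.14 -0.1   1.33  0.   -1.75]
(0.17, 0, 0) [-0.32  0.2  -0.1   1.31  0.16 -1.83]
False False
[ 438.38234012 -163.01663856  -25.21225662] [-0.01832056  0.5501195  -0.01344337]
20.64053415496545 98.97921323776245
20.10866917635093 [ 0.66204489 -0.15849235 -5.18707432] [-0.10110591  0.07806296 -0.02691202] 15.5583
side bar_grip [([438.2, -162.2, 144.6], 0.88)]
side bar_tip [([394.1, 59.2, 138.8], 0.95), ([581.1, 143.9, 54.0], 0.58)]
60 13 [ -7.5 144.8  75.5]
80 1 [ -8.2 144.5  98. ]
100 28 [ -5.5 146.1 120. ]
120 35 [ -0.9 144.6 139.8]
140 42 [ -2.  144.3 159.5]
160 41 [ -2.7 144.5 179.8]
180 34 [ -2.6 143.9 199.5]
200 32 [ -1.6 141.1 219.7]
220 3 [ -5.1 139.9 222.1]
```

```bash
cat >> h.py <<'E'
def plate(cam='scene'):
    im,X=cloud(cam); dx,dy=X[...,0]-567.5,X[...,1]-128.6; a=np.radians(-4.1)
    u=dx*np.cos(a)+dy*np.sin(a); v=-dx*np.sin(a)+dy*np.cos(a)
    m=(abs(u)<42)&(v<-12)&(v>-57)&(X[...,2]>65)&(X[...,2]<115)
    return round(float(np.median(X[...,2][m])),2),int(m.sum())
E
cat > e.py <<'E'
from h import *
print('plate',plate('scene'),plate('side'))
t=-.3
for a in [(t,75,60),(t,75,2.5),(t,0,2.5)]:
    p,o=barpose(*a); print(bot.inverse_kinematics(cmd(p,o),o) is not None)
ptp(*barpose(t,75,60)); lin(*barpose(t,75,2.5),v=120)
s=bot.sense(); print(s['wrist_force'],s['time'])
print('hit',lin(*barpose(t,0,2.5),v=80,th=6)); s=bot.sense()
p,o=barpose(t,0,2.5); print(s['tcp_pos']-cmd(p,o),s['wrist_force'],s['opening'],s['time'])
print('plate',plate('scene'),plate('side'))
im,X=cloud('side'); cv2.imwrite('pics/m4.png',cv2.resize(im[130:260,240:400],None,fx=4,fy=4,interpolation=cv2.INTER_CUBIC))
spots('side',['bar_tip','bar_grip'])
E
python3 e.py
```

```text
plate (nan, 0) (79.02, 196)
True
True
True
[-0.41625592 -0.6997089  -3.86071466] 17.025
hit False
[ 0.09319049 -0.32159949  0.2054931 ] [ 0.04043898 -0.92871542 -4.08238817] 20.32425820020788 18.1083
plate (79.72, 205) (79.56, 252)
side bar_tip []
side bar_grip [([559.0, -124.5, 122.3], 0.75), ([632.5, -296.3, 11.2], 0.27)]
  return _methods._mean(a, axis=axis, dtype=dtype,
  ret = ret.dtype.type(ret / rcount)
```

View pics/m4.png

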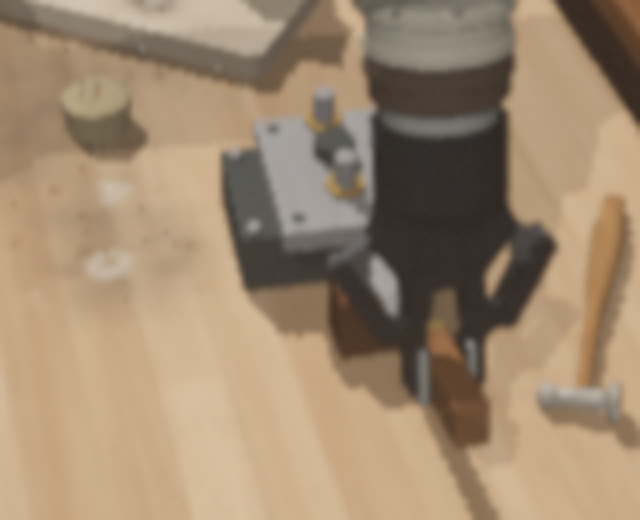

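```bash
cat > f.py <<'E'
from h import *
t=-.3; F0=bot.sense()['wrist_force']
def rep(k):
    s=bot.sense(); a,b=plate('scene'),plate('side'); print(k,np.round(s['wrist_force']-F0,1),a,b,np.round(s['tcp_pos'],1),round(s['opening'],1),round(s['time'],1)); return np.nanmean([a[0]-79.72,b[0]-79.4])
# seat the blade on the ridge
hit=lin(*barpose(t,0,-2),v=15,th=3); s=bot.sense(); p,o=barpose(t,0,0); h=(s['tcp_pos']-cmd(p,o))[2]; print('seat',hit,h); h=min(max(h,-2),2.5)
for th in [-.22,-.15,-.1,-.06,-.02]:
    lin(*barpose(th,0,h),v=40); L=rep(th)
    if np.linalg.norm(bot.sense()['wrist_force']-F0)>35: print('force'); break
open('hval','w').write(str(h))
E
python3 f.py
```

```text
seat True -1.5245569167073114
-0.22 [-0.9  4.1  4.2] (79.52, 8) (79.39, 263) [ 556.3 -137.6   67.4] 20.5 19.1
-0.15 [-0.9  3.8  4.5] (nan, 0) (79.16, 274) [ 556.2 -138.    55.4] 20.4 19.7
-0.1 [-1.   6.8  7.4] (nan, 0) (79.52, 286) [ 556.5 -137.4   47. ] 20.8 20.2
-0.06 [-0.6  7.8  9.3] (nan, 0) (80.54, 286) [ 556.5 -136.7   40. ] 20.7 20.6
-0.02 [-1.1  8.2  8.1] (nan, 0) (82.05, 292) [ 556.7 -135.6   33.2] 20.6 21.0
  return _methods._mean(a, axis=axis, dtype=dtype,
  ret = ret.dtype.type(ret / rcount)
```

```bash
cat > g.py <<'E'
from h import *
h=float(open('hval').read()); base=79.35
for th in [.03,.08,.11,.13,.145,.16,.175,.19,.205]:
    lin(*barpose(th,0,h),v=40); s=bot.sense(); L=np.mean([plate('side')[0] for _ in range(3)])-base
    print(th,np.round(s['wrist_force'],1),round(L,2),np.round(s['tcp_pos'],1),round(s['time'],1))
    if L>11.8 or np.linalg.norm(s['wrist_force'])>35: break
E
python3 g.py
```

```text
0.03 [-0.3  8.1  7.2] 4.59 [ 556.9 -134.1   25.1] 21.5
0.08 [-1.1  8.5  7.7] 7.07 [ 557.1 -132.2   16.8] 22.0
0.11 [-0.9  7.8  8.4] 8.4 [ 557.3 -130.9   12. ] 22.4
0.13 [0.2 7.7 9.1] 9.32 [ 557.4 -129.9    8.8] 22.8
0.145 [-0.5  7.9  9.1] 9.95 [ 557.5 -129.2    6.4] 23.2
0.16 [-1.1  9.   9.7] 10.62 [ 557.6 -128.4    4. ] 23.6
0.175 [-0.5  8.1 10.4] 11.33 [ 557.6 -127.5    1.6] 24.0
0.19 [-0.2  6.9 11. ] 11.97 [ 557.7 -126.6   -0.8] 24.4
```

```bash
cat > i.py <<'E'
from h import *
h=float(open('hval').read()); base=79.35
lin(*barpose(.208,0,h),v=40); print('lift',[plate('side')[0]-base for _ in range(3)],bot.sense()['wrist_force'])
for th in [.1,0,-.1,-.2,-.3]: lin(*barpose(th,0,h+(1.5 if th<.1 else 0)),v=80)
lin(*barpose(-.3,0,2.5),v=60); s=bot.sense(); print('free',s['wrist_force'],plate('side')[0]-base)
lin(*barpose(-.3,80,2.5),v=150); print('back',bot.sense()['wrist_force']); lin(*barpose(-.3,80,50),v=200)
b=np.radians(11.3); o=[np.pi,0,b-np.pi/2]; g=[438.6,-163.1]
ptp(g+[90],o); print('plate',plate('side')[0]-base,plate('scene')); im,X=cloud('side')
spots('side',['bar_tip','bar_grip']); lin(g+[24],o,v=150)
print('land',lin(g+[12],o,v=25,th=3)); s=bot.sense(); print(s['tcp_pos'],s['wrist_force'],s['time'])
E
python3 i.py
```

```text
lift [13.060000000000002, 12.830000000000013, 12.930000000000007] [-1.1098304   7.80961541 10.34030367]
free [-0.23799127  0.40351205 -3.86427984] 12.960000000000008
back [ 0.73726318  0.29030136 -4.66936905]
plate 12.370000000000005 (nan, 0)
side bar_tip [([393.0, 55.2, 85.7], 0.85)]
side bar_grip [([436.1, -161.4, 86.7], 0.78)]
land True
[ 439.18886491 -163.25868876  -24.58881926] [-1.01116297  1.43342531  6.58417235] 30.1583
  return _methods._mean(a, axis=axis, dtype=dtype,
  ret = ret.dtype.type(ret / rcount)
```

```bash
cat > j.py <<'E'
from h import *
b=np.radians(11.3); o=[np.pi,0,b-np.pi/2]; g=[438.6,-163.1]
bot.let_go(); lin(g+[90],o,v=200)
bot.move_ptp([505,-335,300],[np.pi,0,-2.83]); im,X=cloud('wrist','w5')
print('spacer',rect(X,13,30,(568,-318),110)); spots('wrist',['spacer_center','spacer_end'])
im,X=cloud('side','s5'); print('bar',rect(X,8,40,(420,-60),200)); print('plate',plate('side'),plate('scene'))
for q in ['lip_edge','bar_grip','bar_tip']: spots('side',[q])
print(bot.sense()['joint_pos'],bot.sense()['time'])
E
python3 j.py 2>&1 | grep -v Warn
```

```text
return _methods._mean(a, axis=axis, dtype=dtype,
  ret = ret.dtype.type(ret / rcount)
spacer (array([ 565. , -316.2]), array([140.5,  28. ]), 16.3, array([19.1, 20.2, 21.2]), 1530)
wrist spacer_center [([564.6, -316.9, 12.0], 0.88)]
wrist spacer_end [([633.0, -296.8, 10.8], 0.89)]
bar (array([424.5, -85.6]), array([ 22.9, 284. ]), 10.8, array([11.2, 17.6, 31.6]), 772)
plate (92.17, 312) (nan, 0)
side lip_edge [([561.4, 60.7, 70.9], 0.93)]
side bar_grip [([437.8, -162.8, 13.4], 0.95)]
side bar_tip [([389.9, 57.6, 6.6], 0.93)]
[-5.85468863e-01  2.97198393e-01  6.08227316e-01  1.88179192e+00
  1.34498940e-05 -8.97452223e-01] 32.975
```

```bash
cat > k.py <<'E'
from h import *
b=np.radians(16.3); o=[np.pi,0,b-np.pi]; g=[530.4,-326.3]
ptp(g+[80],o); print(lin(g+[13.5],o,v=120,th=6)); bot.clamp(100); s=bot.sense(); print(s['opening'],s['grip_force'],s['tcp_pos'])
assert s['opening']>20
lin(g+[150],o,v=250); print(bot.sense()['opening'],bot.sense()['wrist_force'])
a=np.radians(-4.1); O=np.array([568.6,143.6]); ex=np.array([np.cos(a),np.sin(a)]); o2=[np.pi,0,a-np.pi]
P=lambda xe,under: [*(O+ex*(xe-106)),13.5+under]
ptp(P(-95,120),o2); s=bot.sense(); print(s['joint_pos'],s['time'])
lin(P(-95,52.2),o2,v=150); s=bot.sense(); print(s['tcp_pos'],s['wrist_force'])
im,X=cloud('wrist','w6'); r=X[...,:2]-O; u=r@ex; v=r@[-ex[1],ex[0]]
m=(u>-220)&(u<-92)&(abs(v)<25)&(X[...,2]>60)&(X[...,2]<85)
for lo in range(-220,-90,20):
    k=m&(u>=lo)&(u<lo+20)
    if k.sum()>5: print(lo,k.sum(),np.round([np.median(v[k]),np.median(X[...,2][k]),u[k].max()],1))
im,X=cloud('side','s6'); cv2.imwrite('pics/m6.png',np.hstack([cv2.resize(im[100:260,220:380],(400,400)),cv2.resize(cv2.imread('pics/w6.png'),(400,400))]))
print(s['time'])
E
python3 k.py
```

```text
False
25.519216554311384 101.8603576143505 [ 530.9490225  -326.67754175  -25.31959232]
25.844747354601175 [-0.33617755  0.29997321 -2.17004723]
[ 4.04377203e-01 -2.87272843e-01 -3.84818148e-01  1.47320897e+00
 -1.06257020e-04  4.76419405e-01] 37.825
[368.45299279 157.89714873  26.27597881] [ 0.07021187 -0.82629819 -1.49210935]
-220 3494 [-1.00e-01  7.21e+01 -2.00e+02]
-200 1881 [-1.00e-01  7.18e+01 -1.80e+02]
-180 1607 [-1.00e-01  7.18e+01 -1.60e+02]
-160 629 [  -0.2   71.8 -149.7]
38.425
```

View pics/m6.png

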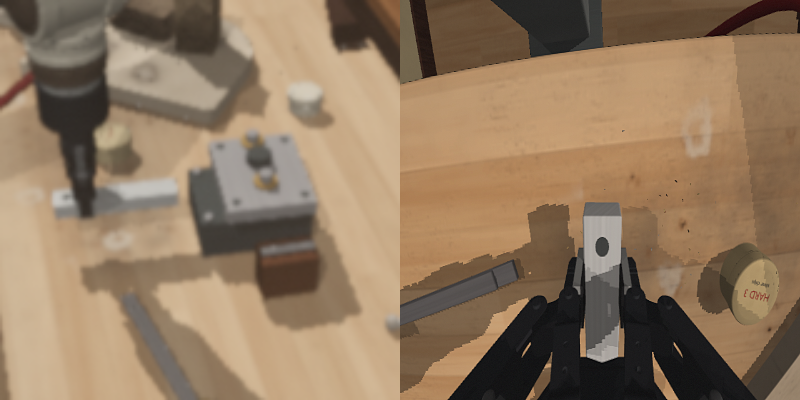

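```bash
cat > l.py <<'E'
from h import *
a=np.radians(-4.1); O=np.array([568.6,143.6]); ex=np.array([np.cos(a),np.sin(a)]); o2=[np.pi,0,a-np.pi]
P=lambda xe,under: [*(O+ex*(xe-106)),13.5+under]
X_=lambda: (bot.sense()['tcp_pos'][:2]-O)@ex+106
print('a',lin(P(-2,52.4),o2,v=60,th=4),X_(),bot.sense()['wrist_force'])
if X_()>-6:
    print('b',lin(P(18,52.4),o2,v=20,th=4),X_(),bot.sense()['wrist_force'],bot.sense()['tcp_pos'])
print('plate',plate('side'),bot.sense()['time'])
E
python3 l.py
```

```text
a False -2.233357543797325 [-0.98070932 -1.08252489 -2.41898035]
b True 12.336306159133471 [-0.64222374 -0.52639718  4.19734617] [475.17179741 150.23791979  25.65629077]
plate (92.11, 325) 41.0
```

```bash
cat > m.py <<'E'
from h import *
a=np.radians(-4.1); O=np.array([568.6,143.6]); ex=np.array([np.cos(a),np.sin(a)]); o2=[np.pi,0,a-np.pi]
P=lambda xe,under: [*(O+ex*(xe-106)),13.5+under]
X_=lambda: round(float((bot.sense()['tcp_pos'][:2]-O)@ex+106),2)
st=lambda k: print(k,X_(),np.round(bot.sense()['wrist_force'],1),round(bot.sense()['tcp_pos'][2]+26.5,2))
bot.wait(.3); st('0')
x=X_(); print(lin(P(x,50),o2,v=10,th=3)); st('down'); u=bot.sense()['tcp_pos'][2]+26.5
print(lin(P(x+5,u),o2,v=15,th=5)); st('push')
print('plate',plate('side'),bot.sense()['time'])
E
python3 m.py
```

```text
0 12.35 [-0.4 -0.2  5.3] 52.12
True
down 12.38 [-1.   0.1  5.4] 52.08
True
push 12.35 [-1.2  0.1  4.3] 52.12
plate (92.19, 324) 41.7667
```

```bash
cat > n.py <<'E'
exec(open('m.py').read().split("bot.wait(.3)")[0])
lin(P(9,52.6),o2,v=20); st('back'); 
lin(P(9,51),o2,v=8,th=3); st('down9'); u=bot.sense()['tcp_pos'][2]+26.5
lin(P(9,u+.3),o2,v=20); st('up.3')
print(lin(P(18,u+.3),o2,v=20,th=6)); st('push'); bot.wait(.2); st('w')
print('plate',plate('side'),bot.sense()['time'])
E
python3 n.py
```

```text
back 8.44 [-0.9  0.3 -1.6] 52.21
down9 8.61 [-0.4 -0.5  5.1] 52.12
up.3 8.97 [-0.2  0.6 -0.6] 52.19
True
push 12.32 [-2.   0.3  5.7] 52.14
w 12.31 [0.1 1.5 4.9] 52.13
plate (92.12, 322) 43.1
```

```bash
cat > p.py <<'E'
exec(open('m.py').read().split("bot.wait(.3)")[0])
bot.let_go(); s=bot.sense(); lin(P(12.3,51.5+85),o2,v=200)
im,X=cloud('wrist','w7'); r=X[...,:2]-O; u=r@ex; v=r@[-ex[1],ex[0]]
m=(u>-140)&(u<-52)&(abs(v)<30)&(X[...,2]>64)&(X[...,2]<80)
print('spacer outer',u[m].min(),np.percentile(v[m],[1,99]),np.median(X[...,2][m]))
o3=[np.pi,0,a-np.pi/2]
ptp([*O,160],o3); bot.clamp(60); bot.wait(.1); s=bot.sense(); print(s['opening'],s['wrist_force'],s['time'],s['joint_pos'])
im,X=cloud('side','s7'); print('plate',plate('side'))
cv2.imwrite('pics/m7.png',np.hstack([cv2.resize(im[100:260,220:380],(400,400)),cv2.resize(cv2.imread('pics/w7.png'),(400,400))]))
E
python3 p.py
```

```text
spacer outer -127.93865444797393 [-13.50026826  13.6358323 ] 71.18904649442764
-0.07354664869132478 [-0.82180079  0.06313821 -0.09441244] 46.65 [ 2.47348682e-01  1.58717940e-01  8.92823831e-02  1.50133679e+00
  2.06654994e-05 -1.25180669e+00]
plate (92.09, 327)
```

View pics/m7.png

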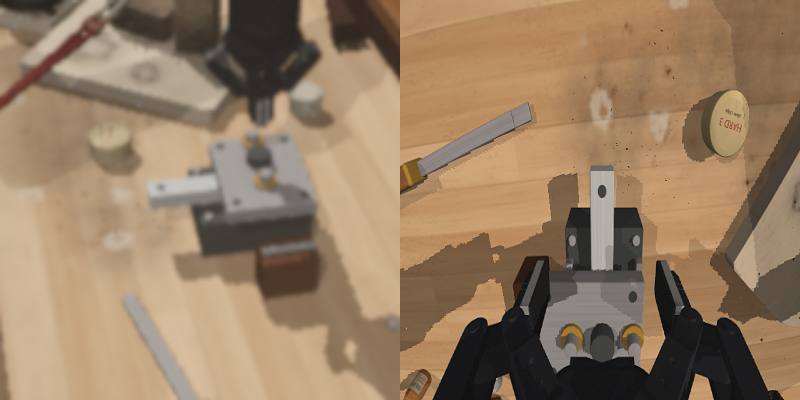

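The spacer lies straight between the pillars. Its outer end is at die x = -127.9 (expected -128), so it is up to the stop, and the bar is flat and clear. Next is the press on the boss.

```bash
cat > q.py <<'E'
exec(open('m.py').read().split("bot.wait(.3)")[0])
o3=[np.pi,0,a-np.pi/2]; Q=lambda tip: [*O,tip+11]
lin(Q(112),o3,v=100); bot.wait(.2); F0=bot.sense()['wrist_force'][2]; print(F0)
hit=lin(Q(97),o3,v=5,th=22); s=bot.sense(); print(hit,s['wrist_force'],s['tcp_pos'][2]+29,s['time'])
bot.wait(.4); f=[bot.sense()['wrist_force'][2] for _ in range(3)]; print(f,bot.sense()['tcp_pos'][2]+29,plate('side'),bot.sense()['time'])
E
python3 q.py
```

```text
-0.24006039935531043
True [-0.62516369 -0.30478849  4.19042834] 106.57758726715846 49.1167
[np.float64(5.633198771338907), np.float64(5.633198771338907), np.float64(5.633198771338907)] 106.57358976513686 (89.06, 328) 49.5667
```

```bash
cat > r.py <<'E'
exec(open('m.py').read().split("bot.wait(.3)")[0])
o3=[np.pi,0,a-np.pi/2]
z=bot.sense()['tcp_pos'][2]; d=0
for i in range(25):
    d+=.1; bot.move_straight([*O,z-d],v=5,threshold=15); bot.wait(.15); F=bot.sense()['wrist_force'][2]; print(round(d,2),round(F,1),round(bot.sense()['tcp_pos'][2]-z,2),end=' | ')
    if F>22.5: break
bot.wait(.3); print([bot.sense()['wrist_force'][2]],plate('side'),bot.sense()['time'])
E
python3 r.py
```

```text
0.1 4.2 0.03 | 0.2 5.5 0.01 | 0.3 5.4 0.0 | 0.4 6.0 -0.01 | 0.5 8.0 0.01 | 0.6 8.2 0.01 | 0.7 8.2 -0.03 | 0.8 9.0 -0.02 | 0.9 9.5 -0.01 | 1.0 9.9 -0.02 | 1.1 10.8 0.01 | 1.2 11.5 -0.0 | 1.3 11.8 -0.02 | 1.4 12.8 -0.01 | 1.5 13.3 -0.02 | 1.6 14.4 -0.02 | 1.7 14.4 -0.03 | 1.8 15.3 -0.06 | 1.9 15.8 -0.06 | 2.0 17.1 -0.04 | 2.1 17.7 -0.04 | 2.2 17.3 -0.05 | 2.3 18.2 -0.08 | 2.4 18.8 -0.06 | 2.5 20.2 -0.07 | [np.float64(20.20953002542479)] (88.98, 330) 59.9583
```

```bash
cat > t.py <<'E'
exec(open('m.py').read().split("bot.wait(.3)")[0])
o3=[np.pi,0,a-np.pi/2]
z=bot.sense()['tcp_pos'][2]-2.5+.07
bot.move_straight([*O,z-.75],v=5); bot.wait(.5); print(bot.sense()['wrist_force'][2],bot.sense()['time'])
bot.move_straight([*O,z+4],v=20); bot.move_straight([*O,z+80],v=150); print(bot.sense()['wrist_force'],bot.sense()['time'])
print('plate',plate('side'))
im,X=cloud('side'); spots('side',['flux_jar','solder_tin','dropper_bottle'])
print('bar',rect(X,8,40,(420,-60),200)); im,X=cloud('wrist'); r=X[...,:2]-O; u=r@ex; m=(u>-140)&(u<-80)&(abs(r@[-ex[1],ex[0]])<25)&(X[...,2]>64)&(X[...,2]<80); print('outer',u[m].min() if m.any() else None, bot.sense()['time'])
E
python3 t.py
```

```text
24.262629520424056 60.7583
[ 0.1343514  -0.694643   -1.05919413] 61.8083
plate (88.94, 336)
side flux_jar [([697.2, 363.0, -1.6], 0.7), ([423.2, 324.7, -2.4], 0.53)]
side solder_tin [([424.2, 322.6, -3.0], 0.73), ([695.5, 364.0, 0.5], 0.32)]
side dropper_bottle [([709.3, -245.7, -6.1], 0.87)]
bar (array([423.5, -84.7]), array([ 23.1, 286.3]), 11.3, array([11.1, 18.1, 31.7]), 771)
outer -127.85871871652489 62.1083
```

Everything checks out: the plate rests on the spacer, the spacer is at the stop, the bar is flat, and the jar, tin and bottle haven't moved.

```bash
python3 -c "
from plant import bot
print(bot.hand_in(), bot.sense()['time'])"
```

```text
the job is handed in; nothing more can be done
the job is handed in; nothing more can be done
```

The job is done and handed in at about 62 s; no verdict was returned: plate prised about 13 mm, bar laid back flat and clear, spacer up to the stop, and plate pressed onto it at a steady 24 N (peaks between readings not recorded); the jar, tin and bottle still stand in place. The real fingertips sit about 40 mm short of where the reported TCP puts them, which made the first two bar grasps close on air above the bar, and I corrected for it from then on.

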